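Nip a kick-start lever in the C-clamp, back off a quarter turn and hold the screw

TASK

Lay the kick-start lever flat on the clamp's board with its round hub centred under the clamp screw, let go of it, and turn the thumbscrew clockwise until it is fully home and seats on the hub. Then back the thumbscrew off a quarter turn, so that I can tap the lever square under it, and finish while still gripping the thumbscrew there so that it cannot creep; leave the other things on the bench where they are.

Things in the scene. Friction and masses are not known exactly. Their poses are not given: they have to be found in the camera images.
- kick_lever: bare aluminium kick-start lever, 0.32 kg, loose, lying flat, own z up. Origin: centre of the underside of its round hub (34 mm diameter, 22 mm high). The straight arm (14 mm wide, from 2 to 20 mm above the underside) runs along own -x to the pedal end 200 mm away: a round foot, 24 mm diameter, with an upright rubber pedal peg (18 mm diameter, top at 59 mm)
- lever_grip (a point): point to grip the lever: middle of the arm, 100 mm from the hub axis and about at the centre of mass, 14 mm above the lever's underside; its axes are the lever's (x along the arm towards the hub): close the fingers across the 14 mm width
- clamp: cast steel C-clamp fixed on a flat hardwood board screwed to the bench. Origin: on the screw's vertical axis at bench-top height; own z up, +x towards the clamp's back post (45 to 65 mm behind the axis). Board 12 mm thick, 140 mm wide, from 250 mm in front of the axis (own -x) to 70 mm behind. Mouth open to own -x and both sides; the lever's arm fits lying along own -x
- spindle: the screw's steel spindle with its round pressure pad (22 mm diameter, 6 mm thick), carrying the thumbscrew. Origin: centre of the pad's underside. The pad sinks 1.6 mm per radian of clockwise turn; at the start it is 2.7 to 3.8 mm above the top of a hub lying on the board (34 mm above the bench)
- wing_grip (a point): middle of the thumbscrew's flat steel wing, on the screw axis, 117 to 122 mm above the bench; own x along the wing. Wing 54 mm long, 9 mm thick, 30 mm tall (16 mm below to 14 mm above this point); grip it from above across its thickness. It turns and sinks with the screw. Below it is the clamp's top arm (22 mm wide, 62 to 83 mm above the bench)
- thumbscrew (a joint): turn of the thumbscrew in rad, growing clockwise seen from above (screwing down); starts somewhere between 0.3 and 1.0, stops hard at 3.2 where the pad is seated on a hub lying under it (light drag for the last half radian, friction about 0.1 N m before); a quarter turn is 1.57. It stays where it is left
- fuel_cap: bystander: red plastic fuel cap, 58 mm diameter, 35 mm high, origin under its centre
- ashtray: bystander: white ceramic ashtray holding bolts, 104 mm diameter, 32 mm high, origin under its centre
- steel_file: bystander: flat steel file with wooden handle along own x, 240 mm long, 24 mm wide, 22 mm high, origin under its middle
- spanner: bystander: steel spanner lying along own x, 190 mm long
- grease_tin: bystander: plain round tin, 72 mm diameter, 60 mm high
- bearing: bystander: steel ring bearing lying flat, 52 mm diameter, 15 mm high
- wood_block: bystander: wooden packing block, 90 x 50 x 40 mm
Mind the look-alikes: they are no part of the job. Of the things like the kick_lever, leave any that is yellow; of the rest the larger one is meant.

How it is judged:
On the way, in this order (a step that is already met when the one before it is completed fails the run):
1. the lever lies flat on the board, let go, with its hub within 8 mm of the screw axis (horizontal distance between kick_lever and clamp below 0.008 m and z of kick_lever in the frame of clamp between 0.0105 and 0.0135 m and angle between kick_lever's own z axis and vertical below 0.03 rad and contact force between the fingers and kick_lever below 0.2 N and linear speed of kick_lever below 0.02 m/s), for 0.2 s.
2. the thumbscrew is turned home (within 0.1 rad of its stop) and its pad presses on the lever's hub (value of joint thumbscrew above 3.1 rad and contact force between spindle and kick_lever above 1 N and horizontal distance between kick_lever and clamp below 0.009 m), for 0.1 s.
At the end, for the whole second after the job is handed in: The thumbscrew stands a quarter turn (1.57 rad, give or take 0.25) back from its stop, still, gripped by the fingers with more than 2 N, its pad clear of the lever, and the lever lies flat on the board at rest with its hub within 10 mm of the screw axis (value of joint thumbscrew between 1.38 and 1.88 rad and velocity of joint thumbscrew between -0.05 and 0.05 rad/s and contact force between the fingers and spindle above 2 N and contact force between spindle and kick_lever below 0.3 N and contact force between the fingers and kick_lever below 0.2 N and horizontal distance between kick_lever and clamp below 0.01 m and z of kick_lever in the frame of clamp between 0.0105 and 0.0135 m and angle between kick_lever's own z axis and vertical below 0.03 rad and linear speed of kick_lever below 0.02 m/s); the arm keeps its last pose, push and grip.
It fails at once if another thing on the bench is shifted by more than 30 mm (distance of any of fuel_cap, ashtray, steel_file, spanner, grease_tin, bearing, wood_block from where it was at the start of the episode above 0.03 m).
It also fails if it takes over 72 s, if anything falls off the work surface, if the arm or the gripper's body presses on something with over 40 N, if the wrist force passes 120 N, or if a joint passes its speed limit or range.

ROBOT

A 6-joint arm with a two-finger parallel gripper is mounted at the origin on the work surface. World frame = base frame: x ahead of the robot, y to its left, z up, the work surface at z = 0. Lengths are in m, angles in rad, forces in N, time in s.
With the tool pointing down it reaches from about 0.35 to 0.975 m from the base axis. Payload 7.1 kg.
Tool frame: the origin (TCP) lies midway between the tips of the shut fingers; the grasp point (between the pads) lies 19 mm behind it; z points along the fingers, y is the line along which they close (so a half turn about z gives the same grasp; the last joint's range is limited). The gripper opens to 88 mm and grips with 3 to 60 N. Pads are 20 mm wide; open, the fingers measure 115 mm over their backs; the gripper's body (75 mm by 178 mm) begins 61 mm behind the grasp point.
Start: joints at [1.113, 0.423, 1.63, -0, 1.089, -0.019], TCP at [0.266, 0.566, 0.223] pointing down, gripper open.
Joint ranges: [-3, 3], [-0.9, 2.11], [0.09, 2.58], [-1.31, 4.45], [0.11, 2.69], [-2.54, 2.54]. Speed limits (rad/s): [2.39, 2.39, 3.01, 3.14, 3.14, 3.14].

INTERFACE

Orientations are given as a unit quaternion [w, x, y, z].
In Python, from station import move_pose, movel, movej, command_gripper, wait, inverse_kinematics, read_camera, camera_info, MotionError, job_done, get_time, get_joint_pos, get_qvel, get_effort, get_tcp_pos, get_ee_rot, get_ft_force, get_ft_torque, get_grip_width, get_finger_force gives the robot as it stands. Calls block until the motion is done:
- move_pose(position, orientation): joint-space move of the TCP to a pose.
- movel(position, frame=None, v=0.15, until_force=None): straight line of the TCP; frame=None keeps the orientation; v is the mean speed in m/s. With until_force (N) it stops when the force on the tool has changed by that much, and returns True; else False.
- movej(angles): joint-space move.
- command_gripper(opening): opening from 0.0 (shut) to 1.0 (fully open); the grip force is fixed at half the most; returns when the fingers have stopped.
- wait(seconds).
- inverse_kinematics(position, orientation): joint angles nearest the present ones, or None.
- read_camera(name): name is "side" or "top" or "wrist"; returns the picture (420x560x3 uint8, red, green, blue); there is no depth.
- camera_info(name): a dict with "intrinsics" (3x3 intrinsics, pixels), "T" (4x4, takes a point from camera to world coordinates); the wrist camera has in their place "tool_from_camera" (4x4, takes a point from camera to tool coordinates, whose origin is the TCP and whose axes are the flange's). Camera axes: x right, y up, looking along -z (the intrinsics and any distortion apply to the point x, -y, -z); pixel columns grow to the right and rows downward; lengths in m; the calibration is good to about 2 mm. The wrist camera is an equidistant fisheye: a pixel r from the principal point sees the ray r / f radians off the axis. A picture is of the moment at which its call begins: read the wrist's pose just before it. camera_info takes no time and is no camera call.
A pose or a line that the arm cannot do raises MotionError and nothing moves.
- job_done(): hands the job in; it is judged then, once.
Readings, each from a call of its own:
- get_time(): time.
- get_joint_pos(): joint angles.
- get_qvel(): joint speeds.
- get_effort(): joint torques, N m.
- get_tcp_pos(): TCP position.
- get_ee_rot(): TCP orientation.
- get_ft_force(): force on the tool from outside, world axes, zero at the start.
- get_ft_torque(): the same for the moment, N m.
- get_grip_width(): opening from 0.0 (shut) to 1.0 (fully open).
- get_finger_force(): force on a finger pad.
Only numpy, scipy, OpenCV 4.12 (cv2) and the standard library are available. Lean on these libraries where they do the work, as an engineer would, in place of code of your own. Each camera call takes 0.05 s, during which the arm holds its last target. There are 200 camera calls.

## Working session

There is one attempt and no reset: what is moved stays moved. The work goes in short steps, each a Python script; the robot and the scene stay as the last script left them, time stands still between calls to the robot, and variables do not carry over. Pictures are saved under pics/ and viewed, at most 10 in all, crops included, and the job is handed in when it is done.

```bash
mkdir -p pics; ls; python3 - <<'E'
from station import *
import cv2, numpy as np
for n in("top","side","wrist"):
    im=read_camera(n); cv2.imwrite(f"pics/{n}0.png",im[:,:,::-1]); i=camera_info(n); print(n,{k:np.round(v,4).tolist() if not isinstance(v,str) else v for k,v in i.items()})
print(get_time(),get_tcp_pos(),get_ee_rot())
E
```

```text
pics
top {'intrinsics': [[386.9693, 0.0, 282.221], [0.0, 386.9693, 207.6186], [0.0, 0.0, 1.0]], 'T': [[-0.023, 0.9775, -0.2095, 0.2614], [-0.9997, -0.0241, -0.0024, 0.0208], [-0.0074, 0.2093, 0.9778, 1.1317], [0.0, 0.0, 0.0, 1.0]]}
side {'intrinsics': [[425.7446, 0.0, 279.3114], [0.0, 425.7446, 206.8318], [0.0, 0.0, 1.0]], 'T': [[-0.9935, 0.0687, -0.0909, 0.343], [-0.1137, -0.6492, 0.7521, 1.0601], [-0.0073, 0.7575, 0.6527, 1.0025], [0.0, 0.0, 0.0, 1.0]]}
wrist {'intrinsics': [[325.1923, 0.0, 279.3316], [0.0, 325.1923, 206.822], [0.0, 0.0, 1.0]], 'tool_from_camera': [[0.0009, 0.96, 0.28, 0.0768], [1.0, -0.0007, -0.0009, -0.0002], [-0.0007, 0.28, -0.96, -0.1627], [0.0, 0.0, 0.0, 1.0]]}
0.15 [0.26530271 0.56540757 0.22206041] [-1.36098693e-04  2.17619924e-01  9.76033399e-01 -5.95547828e-04]
```

View pics/top0.png

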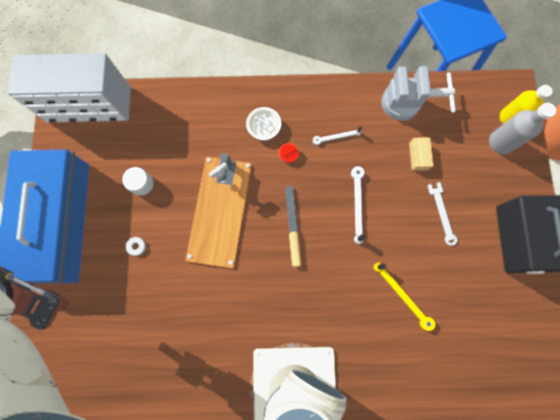

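View pics/side0.png

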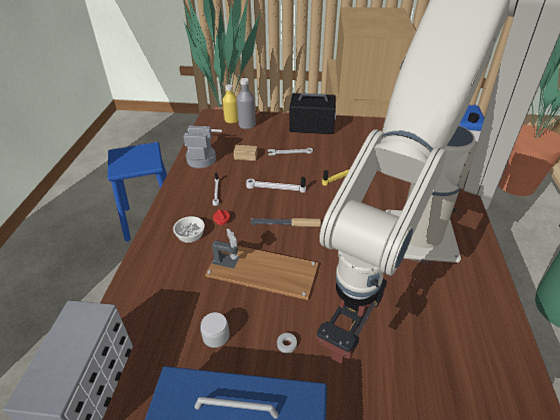

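Top view: the kick_lever is the long grey lever, hub about (358,172) and black peg about (360,240). The smaller grey one (318,140)-(360,130) and the yellow one are look-alikes. The board spans (187..252, 157..267), with the clamp at about (222,170).

```bash
cat > h.py <<'E'
from station import *
import cv2, numpy as np
from scipy.spatial.transform import Rotation as R
def tool_T():
    q=get_ee_rot(); T=np.eye(4); T[:3,:3]=R.from_quat([q[1],q[2],q[3],q[0]]).as_matrix(); T[:3,3]=get_tcp_pos(); return T
def cast(n,px,z,Tt=None):
    i=camera_info(n); K=i["intrinsics"]; px=np.atleast_2d(px).astype(float)
    d=np.c_[(px[:,0]-K[0,2])/K[0,0],(px[:,1]-K[1,2])/K[1,1]]
    if n=="wrist":
        r=np.hypot(*d.T)+1e-12; T=Tt@np.array(i["tool_from_camera"]); v=np.c_[d*(np.sin(r)/r)[:,None],np.cos(r)]
    else: T=np.array(i["T"]); v=np.c_[d,np.ones(len(d))]
    v=v*[1,-1,-1]@T[:3,:3].T; o=T[:3,3]
    return o+v*((z-o[2])/v[:,2])[:,None]
def down(yaw):  # tool pointing down, tool y axis (closing line) at yaw + 90deg, tool x along yaw
    q=(R.from_euler('z',yaw)*R.from_euler('x',np.pi)).as_quat(); return [q[3],q[0],q[1],q[2]]
def up(p,z): return [p[0],p[1],z]
E
python3 - <<'E'
from h import *
im=cv2.imread("pics/top0.png"); hsv=cv2.cvtColor(im,cv2.COLOR_BGR2HSV)
m=((hsv[:,:,1]<70)&(hsv[:,:,2]>120)).astype(np.uint8); r=np.zeros_like(m); r[160:250,340:380]=1
m*=r; ys,xs=np.nonzero(m); print("lever mask",xs.min(),xs.max(),ys.min(),ys.max(),len(xs))
b=cv2.inRange(hsv,(8,90,150),(22,200,255)); b[:140]=0;b[280:]=0;b[:,:170]=0;b[:,265:]=0
c=max(cv2.findContours(b,0,1)[0],key=cv2.contourArea); box=cv2.boxPoints(cv2.minAreaRect(c)); print(box, cast("top",box,.012)[:,:2].round(3).tolist())
print("hub,foot",cast("top",[(358,172),(360,240)],.02).round(3).tolist())
a=cv2.resize(im[150:250,320:400],None,fx=4.5,fy=4.5,interpolation=2); d=cv2.resize(im[145:245,180:260],None,fx=4.5,fy=4.5,interpolation=2)
cv2.imwrite("pics/crop.png",np.hstack([a,d]))
for p in [(0,0)]: pass
E
```

```text
lever mask 351 364 166 243 639
[[169.99997 278.99994]
 [169.99997 139.99998]
 [263.99997 140.     ]
 [263.99997 278.99994]] [[0.301, 0.348], [0.723, 0.364], [0.715, 0.075], [0.295, 0.08]]
hub,foot [[0.603, -0.206, 0.02], [0.399, -0.198, 0.02]]
```

View pics/crop.png

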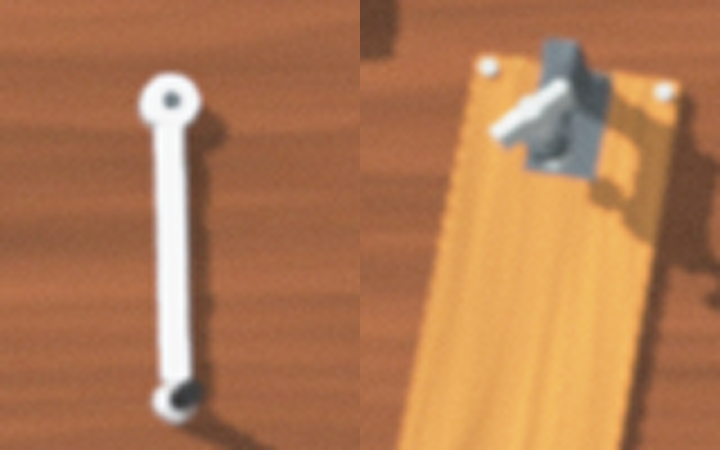

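Crop: the lever's hub is at about (358,172) and its foot at about (359,239), giving 204 mm between them (200 expected). The wing runs diagonally on the clamp, and the mouth faces the robot. Next, close views from the wrist camera: over the clamp first, then over the lever.

```bash
python3 - <<'E'
from h import *
c=cast("top",[(221,168)],.13)[0]; print(c)
ims=[]
for n,p,yaw in(("clamp",[c[0]-.03,c[1],.28],np.pi-.16),("lever",[.50,-.202,.22],np.pi-.04)):
    move_pose(p,down(yaw)); wait(.3); T=tool_T(); im=read_camera("wrist")[:,:,::-1]
    cv2.imwrite(f"pics/w_{n}.png",im); np.save(f"T_{n}.npy",T); print(n,get_time(),T[:3,3],get_joint_pos()); 
E
```

```text
[0.58984539 0.18655058 0.13      ]
clamp 2.2583 [0.55964793 0.18705667 0.27991869] [ 3.02162170e-01  3.11701063e-01  1.65564022e+00  1.92335853e-05
  1.17430136e+00 -1.10927437e+00]
lever 4.0833 [ 0.50031512 -0.20143515  0.22007289] [-4.05090266e-01  3.01260006e-01  1.82205649e+00 -2.21973351e-05
  1.01817843e+00 -1.93672253e+00]
```

View pics/w_clamp.png

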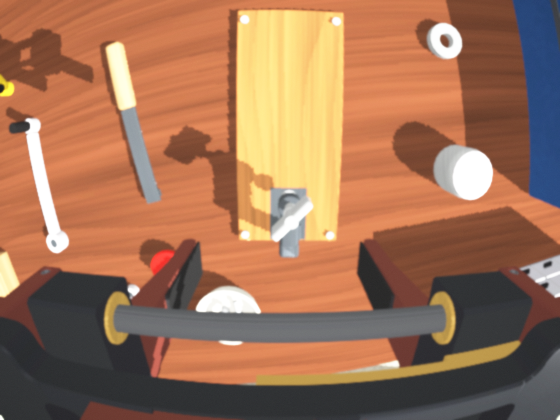

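View pics/w_lever.png

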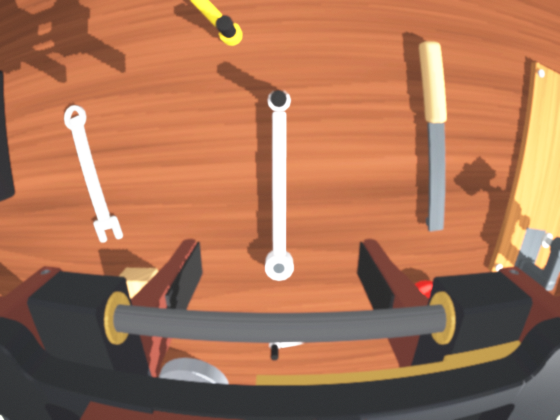

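Clamp view: board corners are about (238,10), (344,13), (337,241) and (239,240). The wing runs from (276,238) to (310,203), with the post at (289,250). Lever view: the hub is at (279,265) and the foot with its peg at (280,101). Extracting these points by mask next.

```bash
python3 - <<'E'
from h import *
def big(m,seed=None):
    n,l,s,c=cv2.connectedComponentsWithStats(m.astype(np.uint8)); k=l[seed[1],seed[0]] if seed else 1+s[1:,4].argmax(); return l==k
T=np.load("T_lever.npy"); im=cv2.imread("pics/w_lever.png"); hsv=cv2.cvtColor(im,cv2.COLOR_BGR2HSV)
m=big((hsv[:,:,1]<75)&(hsv[:,:,2]>150),(280,180)); ys,xs=np.nonzero(m); print("lever",xs.min(),xs.max(),ys.min(),ys.max())
arm=[(xs[ys==y].mean(),y) for y in range(120,245)]; A=cast("wrist",arm,.02,T)
w=[xs[ys==y].max()-xs[ys==y].min()+1 for y in range(120,245,25)]
vx,vy,x0,y0=cv2.fitLine(A[:,:2].astype(np.float32),2,0,.01,.01).ravel(); yaw=np.arctan2(vy,vx)
if abs(yaw)>1.6: yaw-=np.sign(yaw)*np.pi
hub=(ys>248); pts=np.c_[xs,ys][hub]; (hc,hr)=cv2.minEnclosingCircle(pts.astype(np.float32)); H=cast("wrist",[hc],.022,T)[0]
E1=cast("wrist",[(hc[0],hc[1]-hr),(hc[0],hc[1]+hr)],.022,T)
print("widths",w,"yaw",yaw,"hub px",hc,hr,"H",H,"diam",np.linalg.norm(E1[0]-E1[1]),"line offset of hub",(H[1]-y0)*np.cos(yaw)-(H[0]-x0)*np.sin(yaw))
T=np.load("T_clamp.npy"); im=cv2.imread("pics/w_clamp.png"); hsv=cv2.cvtColor(im,cv2.COLOR_BGR2HSV)
b=cv2.inRange(hsv,(12,80,150),(26,220,255)); b[260:]=0; b[:,:215]=0; b[:,360:]=0
b=big(b>0,(290,100)); ys,xs=np.nonzero(b)
L=cast("wrist",[(xs[ys==y].min(),y) for y in range(30,175,3)],.012,T); Rr=cast("wrist",[(xs[ys==y].max()+1,y) for y in range(30,175,3)],.012,T)
for S in(L,Rr):
    v=cv2.fitLine(S[:,:2].astype(np.float32),2,0,.01,.01).ravel(); print("edge yaw",np.arctan2(v[1],v[0]), v[2:])
print("corners",cast("wrist",[(238,10),(344,13),(337,241),(239,240)],.012,T).round(4).tolist())
m=(hsv[:,:,1]<60)&(hsv[:,:,2]>165); m[:195]=0;m[245:]=0;m[:,:268]=0;m[:,318:]=0; m=big(m,(293,221)); ys,xs=np.nonzero(m)
r=cv2.minAreaRect(np.c_[xs,ys].astype(np.float32)); print("wing rect",r)
bx=cv2.boxPoints(r); B=cast("wrist",bx,.1335,T); s=[np.linalg.norm(B[i]-B[(i+1)%4]) for i in(0,1)]; i=int(np.argmax(s)); d=B[(i+1)%4]-B[i]
print("wing sizes",s,"centre",B.mean(0),"yaw",np.arctan2(d[1],d[0]))
z=cv2.resize(im[180:265,230:350],None,fx=6,fy=6,interpolation=2); cv2.drawContours(z,[np.int32((bx-[230,180])*6)],0,(0,255,0),1); cv2.imwrite("pics/wing.png",z)
E
```

```text
lever 265 293 92 280
widths [np.int64(14), np.int64(15), np.int64(14), np.int64(14), np.int64(14)] yaw -0.042884342 hub px (278.5, 264.0) 16.347881317138672 H [ 0.60210422 -0.20630276  0.022     ] diam 0.04524748944311514 line offset of hub 0.00026255580676660863
edge yaw -0.16737999 [0.45735395 0.14565825]
edge yaw -0.16632487 [0.47876525 0.28626284]
corners [[0.3322, 0.1682, 0.012], [0.3566, 0.3065, 0.012], [0.6718, 0.2536, 0.012], [0.6477, 0.1145, 0.012]]
wing rect ((291.6603698730469, 218.68865966796875), (33.24125289916992, 52.88380813598633), 15.945395469665527)
wing sizes [np.float64(0.05532377346824327), np.float64(0.03288275770417762)] centre [0.58776366 0.19504541 0.1335    ] yaw 2.714268640224733
```

View pics/wing.png

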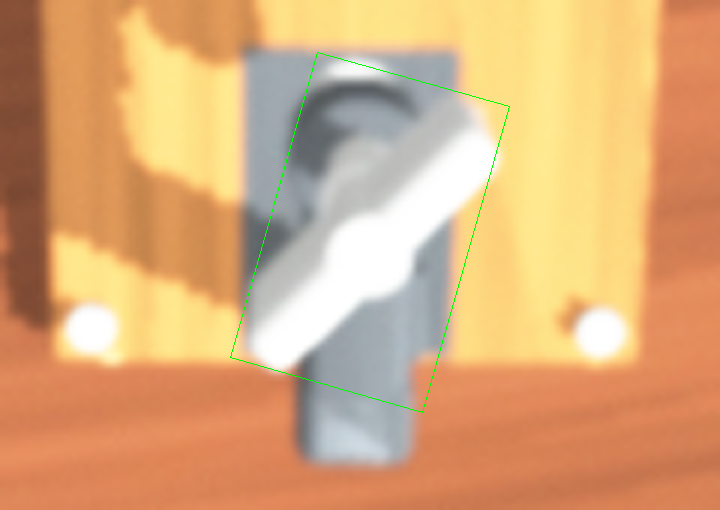

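The wing's top face runs from (276.3,238.7) to (311.3,204.7), with its boss centred at (291.3,222.8). The rectangle fit also caught the side face, so I use these points instead. The board corners give the axis at (0.591,0.196) with yaw -0.167 and a board length of 320 mm, which matches. Next: pick the lever.

```bash
python3 - <<'E'
from h import *
T=np.load("T_clamp.npy"); W=cast("wrist",[(276.3,238.7),(311.3,204.7),(291.3,222.8)],.1335,T); d=W[1]-W[0]
print("wing centre",W[2],"mid",W[:2].mean(0),"len",np.linalg.norm(d),"yaw",np.arctan2(d[1],d[0]))
H=cast("wrist",[(279,266.8)],.022,np.load("T_lever.npy"))[0]; print("H",H)
y=-.043; g=H[:2]-.1*np.array([np.cos(y),np.sin(y)])
command_gripper(.5)
move_pose([*g,.06],down(np.pi+y)); movel([*g,.005],v=.06,until_force=6); print(get_tcp_pos(),get_ft_force())
command_gripper(0); print("w",get_grip_width()*88,get_finger_force())
movel([*g,.17],v=.15); print("w",get_grip_width()*88,get_finger_force(),get_ft_force(),get_tcp_pos(),get_time())
np.save("g.npy",np.r_[g,H[:2]])
cv2.imwrite("pics/side1.png",read_camera("side")[:,:,::-1])
E
```

```text
wing centre [0.59130762 0.19420359 0.1335    ] mid [0.59081787 0.19657078 0.1335    ] len 0.05018686429538757 yaw 2.2169514967008457
H [ 0.60601067 -0.20583675  0.022     ]
[ 0.50631434 -0.20164295  0.00521613] [-0.03890324  0.39473809 -0.12050704]
w 13.784590850399224 30.000051856040955
w 13.727652449120521 29.99895304441452 [-0.81293349  0.23580278 -2.1496521 ] [ 0.50543226 -0.20124455  0.16908384] 8.4833
```

Lever gripped (13.7 mm wide, 30 N). Next: place it.

```bash
python3 - <<'E'
from h import *
C=np.array([.591,.1956]); y=-.167; u=np.array([np.cos(y),np.sin(y)]); g=lambda b:C-(.1+b)*u
Q=down(np.pi+y)
move_pose([*g(.055),.17],Q); movel([*g(.055),.03],v=.1); wait(.2); print("pre",get_ft_force(),get_tcp_pos())
hit=movel([*g(.055),.012],v=.015,until_force=4); z=get_tcp_pos()[2]; print(hit,z,get_ft_force())
z1=max(z,.0165)+.0012
movel([*g(.055),z1],v=.02); print("slide z",z1,get_ft_force())
h2=movel([*g(0),z1],v=.05,until_force=12); print("in",h2,get_tcp_pos(),g(0),get_ft_force(),"w",get_grip_width()*88,get_time())
E
```

```text
pre [-0.23202871 -0.33867139 -4.08936979] [0.43841233 0.22149299 0.03041744]
True 0.017140902179193993 [-1.00883113  0.17938383  5.38344493]
slide z 0.018340902179193992 [-0.32762234 -0.00542438 -3.08503148]
in False [0.49201396 0.21220868 0.0183002 ] [0.49239121 0.21222248] [ 0.21379863  0.27278588 -3.35044868] w 13.518322834114482 14.1917
```

Contact was at the expected height and the slide-in was free. Next: set it down, release, back off and check.

```bash
python3 - <<'E'
from h import *
C=np.array([.591,.1956]); y=-.167; u=np.array([np.cos(y),np.sin(y)]); p=C-.1*u
print(movel([*p,.0155],v=.015,until_force=3),get_tcp_pos(),get_ft_force())
command_gripper(.5); wait(.2); print("open",get_finger_force(),get_grip_width())
movel([*p,.09],v=.12); 
move_pose([*(C-.03*u),.28],down(np.pi+y)); wait(.3); T=tool_T(); im=read_camera("wrist")[:,:,::-1]; np.save("T_chk.npy",T); cv2.imwrite("pics/w_chk.png",im); print(get_time(),T[:3,3])
cv2.imwrite("pics/chk_crop.png",cv2.resize(im[0:265,210:370],None,fx=2.25,fy=2.25,interpolation=2))
E
```

```text
True [0.4922465  0.21232933 0.01708983] [-1.26335332 -0.30524659  5.04683858]
open 0.0 0.5019362705541018
17.2 [0.56071575 0.20059509 0.2786097 ]
```

View pics/chk_crop.png

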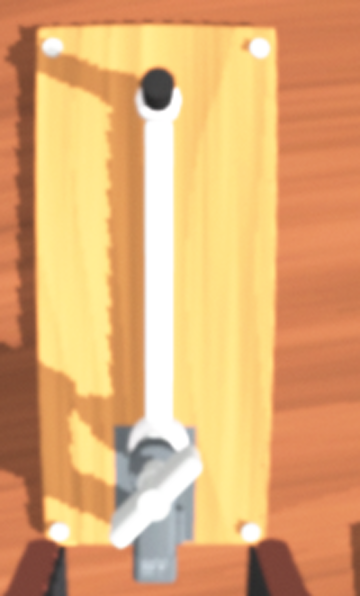

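The lever lies along the board. The foot is at about crop (159,101), the hub top centre at about (159.5,447), and the wing boss at about (153,494).

```bash
python3 - <<'E'
from h import *
T=np.load("T_chk.npy"); f=lambda x,y:(210+x/2.25,y/2.25)
print("foot,hub",cast("wrist",[f(159,101),f(159.5,447),f(159.5,419),f(130,447),f(189,447)],.033,T).round(4).tolist())
k=cast("wrist",[f(36,27),f(275,28),f(270,545),f(43,545)],.012,T)[:,:2]; y=-.167;u=np.array([np.cos(y),np.sin(y)])
print("axis",k[2:].mean(0)-.07*u,k[:2].mean(0)+.25*u)
W=cast("wrist",[f(120,540),f(195,458),f(154,496)],.1335,T); d=W[1]-W[0]; print("wing",W[:2].mean(0),W[2],np.linalg.norm(d),np.arctan2(d[1],d[0]))
im=cv2.imread("pics/w_chk.png"); hsv=cv2.cvtColor(im,cv2.COLOR_BGR2HSV); m=(hsv[:,:,1]<60)&(hsv[:,:,2]>165)
A=cast("wrist",[(265+np.nonzero(m[r,265:300])[0].mean(),r) for r in range(60,180)],.032,T)[:,:2]
v=cv2.fitLine(A.astype(np.float32),2,0,.01,.01).ravel(); print("arm yaw",np.arctan2(v[1],v[0]),"line y at x=.591",v[3]+v[1]/v[0]*(.591-v[2]))
E
```

```text
foot,hub [[0.3971, 0.2294, 0.033], [0.5914, 0.1973, 0.033], [0.5751, 0.2, 0.033], [0.5886, 0.1805, 0.033], [0.5942, 0.2141, 0.033]]
axis [0.59121369 0.19568775] [0.59061948 0.19474999]
wing [0.58903483 0.19608469 0.1335    ] [0.5870643  0.19514493 0.1335    ] 0.051041524316714416 2.262771290138746
arm yaw -0.16555926 line y at x=.591 0.19619185
```

The hub is within about 2 mm of the axis, so step 1 is met. Next: grip the wing (yaw ≈ 2.24) and turn it clockwise while watching the torque.

```bash
python3 - <<'E'
from h import *
C=[.591,.1955]; y0=2.24
move_pose([*C,.17],down(y0)); print(get_joint_pos().round(3)); movel([*C,.104],v=.08,until_force=8); print(get_tcp_pos(),get_ft_force(),get_ft_torque())
command_gripper(0); wait(.2); print("w",get_grip_width()*88,get_finger_force(),get_ft_force(),get_ft_torque())
z=.104
for a in np.arange(.2,2.01,.2):
    q=inverse_kinematics([*C,z-.0016*a],down(y0-a)); movej(q)
    print(round(a,2),get_time(),"q6 %.3f"%get_joint_pos()[5],get_ft_torque().round(2),get_ft_force().round(1),get_grip_width()*88)
    if abs(get_ft_torque()[2])>1: break
E
```

```text
[ 0.3    0.481  1.673  0.     0.987 -0.371]
[0.59136312 0.19560319 0.1043709 ] [0.25514412 0.51051484 0.06072617] [-0.03761608 -0.0006914  -0.00318824]
w 8.564413493198721 29.925620555877686 [-4.81242469 -3.47085708  6.0593299 ] [-0.77294008  0.77910949 -0.11865167]
0.2 20.0333 q6 -0.168 [-0.78  0.79 -0.11] [-4.  -4.1  6.8] 9.060946808274805
0.4 20.3417 q6 0.032 [-0.77  0.77 -0.14] [-3.5 -3.4  5.4] 9.353734060902882
0.6 20.65 q6 0.232 [-0.81  0.79 -0.12] [-3.1 -3.9  5.6] 8.756778515915576
0.8 20.9583 q6 0.432 [-0.83  0.8  -0.11] [-4.3 -3.3  6.3] 8.373087228783275
1.0 21.2667 q6 0.632 [-0.88  0.79 -0.14] [-4.4 -3.4  6.1] 8.75906461772054
1.2 21.575 q6 0.832 [-0.86  0.81 -0.06] [-3.  -4.7  6. ] 8.779978927933621
1.4 21.8833 q6 1.032 [-0.84  0.79 -0.12] [-3.4 -3.4  5.4] 8.897644074523434
1.6 22.1917 q6 1.232 [-0.84  0.81 -0.08] [-3.2 -3.5  5.6] 9.027598438885356
1.8 22.5 q6 1.432 [-0.89  0.78 -0.12] [-3.7 -4.3  6.5] 8.578348058973164
2.0 22.8083 q6 1.632 [-0.91  0.83 -0.07] [-2.6 -4.6  6.4] 9.03061524743127
```

```bash
python3 - <<'E'
from h import *
C=[.591,.1955]; y0=2.24; z=.104
for a in np.arange(2.05,2.88,.05):
    q=inverse_kinematics([*C,z-.0016*a],down(y0-a))
    if q is None: print("IK end",a); break
    movej(q); wait(.05); t=np.mean([get_ft_torque()[2] for _ in range(5)])
    print(round(a,2),"t %.2f"%get_time(),"q6 %.3f cmd %.3f"%(get_joint_pos()[5],q[5]),"tz %.2f"%t,get_ft_force().round(1),get_grip_width()*88)
    if abs(t)>.8: break
E
```

```text
2.05 t 23.11 q6 1.681 cmd 1.681 tz -0.08 [-4.6 -4.9  6.1] 8.819373806337262
2.1 t 23.41 q6 1.731 cmd 1.731 tz -0.00 [-4.6 -5.2  7.1] 8.919510116938046
2.15 t 23.71 q6 1.781 cmd 1.781 tz -0.01 [-3.5 -4.5  7.2] 8.65397780793353
2.2 t 24.01 q6 1.831 cmd 1.831 tz 0.02 [-4.3 -4.7  7.9] 9.234111898877469
2.25 t 24.31 q6 1.881 cmd 1.881 tz 0.02 [-4.7 -4.3  8.2] 9.015932350430932
2.3 t 24.61 q6 1.931 cmd 1.931 tz 0.01 [-4.4 -4.7  8. ] 8.85029488483104
2.35 t 24.91 q6 1.981 cmd 1.981 tz 0.12 [-4.8 -5.2  8.5] 8.829023395352873
2.4 t 25.21 q6 2.031 cmd 2.031 tz 0.08 [-4.5 -5.8  9.1] 8.78622305907155
2.45 t 25.51 q6 2.081 cmd 2.081 tz 0.14 [-4.5 -4.7  9.1] 8.952084394208171
2.5 t 25.81 q6 2.130 cmd 2.131 tz 0.51 [-4.2 -4.4  9.5] 8.787093442739879
2.55 t 26.11 q6 2.180 cmd 2.181 tz 0.69 [-4.5 -5.5 10.1] 9.413140446727185
2.6 t 26.41 q6 2.230 cmd 2.231 tz 0.68 [-3.  -5.6  9.9] 10.507431483794296
2.65 t 26.71 q6 2.280 cmd 2.281 tz 0.81 [-2.3 -5.9  9.7] 11.193594348014573
```

The stop shows at a ≈ 2.48: drag begins at about 2.0, there is a torque jump at 2.5, and after that the pads skew on the wing. That puts the start at about 0.72, inside the given range. Next: back off to a = 0.91.

```bash
python3 - <<'E'
from h import *
C=[.591,.1955]; y0=2.24; z=.104
wait(.2)
for a in [2.55,2.45,2.25,2.0,1.75,1.5,1.25,1.05,.91]:
    movej(inverse_kinematics([*C,z-.0016*a],down(y0-a)))
    print(a,"q6 %.3f"%get_joint_pos()[5],"tz %.2f"%get_ft_torque()[2],get_ft_force().round(1),get_grip_width()*88,get_finger_force())
wait(.5); print(get_time(),abs(get_qvel()).max(),get_tcp_pos())
im=read_camera("wrist")[:,:,::-1]; s=read_camera("side")[:,:,::-1]; 
cv2.imwrite("pics/end.png",np.hstack([cv2.resize(im,(400,300)),cv2.resize(s[200:320,180:340],(400,300),interpolation=2)]))
E
```

```text
2.55 q6 2.180 tz 0.40 [-3.1 -5.4  9.4] 9.826520269921762 29.411133115645498
2.45 q6 2.080 tz 0.20 [-2.9 -6.2  8.1] 8.554073312410424 29.862783551216125
2.25 q6 1.880 tz 0.16 [-3.4 -5.   6.5] 8.971354615603206 29.886494278907776
2.0 q6 1.635 tz 0.09 [-3.3 -4.6  5.5] 8.650337276944368 29.914282858371735
1.75 q6 1.385 tz 0.02 [-3.7 -3.4  5.1] 8.413526998952197 29.9207004904747
1.5 q6 1.135 tz 0.03 [-4.1 -4.2  5.1] 8.443653215819804 29.92177963256836
1.25 q6 0.885 tz 0.09 [-3.9 -2.8  5.3] 8.912525287066586 29.922485053539276
1.05 q6 0.685 tz 0.07 [-3.8 -1.8  6.4] 8.347947620504062 29.940412938594818
0.91 q6 0.545 tz 0.07 [-4.3 -2.7  5.4] 8.76018731651725 29.940401315689087
30.1833 0.002206317992812998 [0.59011434 0.19512148 0.10270626]
```

View pics/end.png

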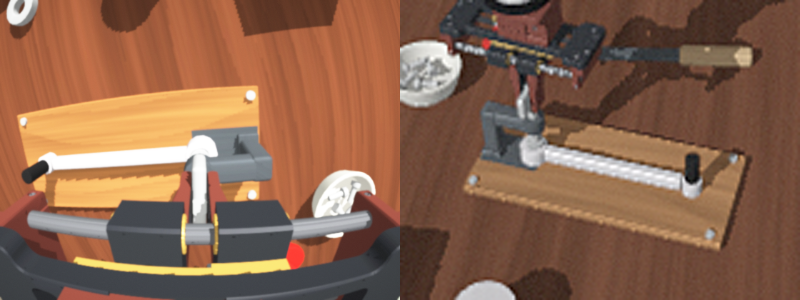

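The wing is held between the fingers at about (200,200), and the lever lies flat along the board with its hub under the screw. Handing in.

```bash
python3 -c "
from station import *
print(job_done())"
```

```text
the job is handed in; nothing more can be done
None
```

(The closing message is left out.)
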